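# Put away the weighing kit by kind

### The job

The weighing is done: put the two steel balance weights, the two white porcelain crucibles and the rubber stopper away, each standing upright on the floor of the tray that is marked by a sample of its own kind, without stacking or nesting anything. Leave the brown jar and the glass beaker standing where they are.

Things in the scene. Friction and masses are not known exactly. Their poses are not given: they have to be found in the camera images.
- weight_large: Large balance weight of bare steel, about 200 g: cylinder 30 mm in diameter and 34 mm high, above it a neck 12 mm thick and a round knob 20 mm in diameter, 54 mm high in all. Loose, starts standing upright on the table in the mixed row nearer the robot (seven things, spread along y at least 80 mm apart); origin at the centre of its underside, z up, round about z.
- weight_small: Small balance weight of bare steel, about 100 g: cylinder 22 mm in diameter and 28 mm high, above it a neck 10 mm thick and a round knob 16 mm in diameter, 44 mm high in all. Loose, starts standing upright on the table in the mixed row nearer the robot (seven things, spread along y at least 80 mm apart); origin at the centre of its underside, z up, round about z.
- crucible_large: Large white porcelain crucible, an open cup: 42 mm in diameter at the rim, 34 mm at the foot, 40 mm high, wall 3 mm, about 50 g. Loose, starts standing upright on the table in the mixed row nearer the robot (seven things, spread along y at least 80 mm apart); origin at the centre of its underside, z up, round about z.
- crucible_small: Small white porcelain crucible, an open cup: 32 mm in diameter at the rim, 26 mm at the foot, 34 mm high, wall 3 mm, about 25 g. Loose, starts standing upright on the table in the mixed row nearer the robot (seven things, spread along y at least 80 mm apart); origin at the centre of its underside, z up, round about z.
- stopper: Solid red-brown rubber stopper, a plain cone frustum standing on its narrow end: 30 mm in diameter below, 37 mm above, 36 mm high, about 40 g. Loose, starts standing upright on the table in the mixed row nearer the robot (seven things, spread along y at least 80 mm apart); origin at the centre of its underside, z up, round about z.
- tray_weights: Tray for balance weights. Fixed open blue-grey tray, 76 (x) by 180 mm (y) outside, floor and walls 3 mm thick, walls 12 mm high; origin at centre of underside. Marker: a steel weight (like the large one), fixed on its floor at x = 0, y = +62 mm; the floor from y = -87 to +38 mm is free. Three trays, alike but for the sample, lie beyond the mixed row, side by side along y, in any order, yaw up to 0.2.
- tray_crucibles: Tray for crucibles. Fixed open blue-grey tray, 76 (x) by 180 mm (y) outside, floor and walls 3 mm thick, walls 12 mm high; origin at centre of underside. Marker: a white crucible (like the large one), fixed on its floor at x = 0, y = +62 mm; the floor from y = -87 to +38 mm is free. Three trays, alike but for the sample, lie beyond the mixed row, side by side along y, in any order, yaw up to 0.2.
- tray_stoppers: Tray for stoppers. Fixed open blue-grey tray, 76 (x) by 180 mm (y) outside, floor and walls 3 mm thick, walls 12 mm high; origin at centre of underside. Marker: a rubber stopper (like the loose one), fixed on its floor at x = 0, y = +62 mm; the floor from y = -87 to +38 mm is free. Three trays, alike but for the sample, lie beyond the mixed row, side by side along y, in any order, yaw up to 0.2.
- amber_jar: Bystander, to be left alone: closed brown glass jar with black cap, 40 mm in diameter, 55 mm high, standing loose in the mixed row. Origin at the centre of its underside.
- beaker: Bystander, to be left alone: empty clear glass beaker, 50 mm in diameter, 60 mm high, standing loose in the mixed row. Origin at the centre of its underside.
Things that resemble listed ones, but are neither listed nor needed, are in the scene too. What is meant by the stopper is not green or turquoise, and is the smaller of those in its own colour.

How it is judged:
By the outcome, as a careful person would: the job done as asked, in the order asked, and still so for the second after the job is handed in, with the robot touching nothing.
It also fails if it takes over 109 s, if anything falls off the work surface, if the arm or the gripper's body presses on something with over 40 N, if the wrist force passes 120 N, or if a joint passes its speed limit or range.

### The arm

A 6-joint arm with a two-finger parallel gripper is mounted at the origin on the work surface. World frame = base frame: x ahead of the robot, y to its left, z up, the work surface at z = 0. Lengths are in mm, angles in rad, forces in N, time in s.
With the tool pointing down it reaches from about 400 to 925 mm from the base axis. Payload 12.5 kg.
Tool frame: the origin (TCP) lies where the fingers leave the gripper's body, on its centre line; the fingertips stand 78 mm ahead of it and the grasp point (between the pads) lies 59 mm ahead of it; z points along the fingers, y is the direction in which the jaws open and shut (so a half turn about z gives the same grasp; the last joint's range is limited). The gripper opens to 95 mm and grips with 3 to 60 N. Pads are 20 mm wide; open, the fingers measure 119 mm over their backs; the gripper's body (75 mm by 180 mm) begins 59 mm behind the grasp point.
Start: joints at [1.087, 0.491, 1.559, -0, 1.092, -0.106], TCP at [230.529, 580.942, 292.261] pointing down, gripper open.
Joint ranges: [-3.1, 3.1], [-0.84, 2.19], [0.05, 2.79], [-1.13, 4.28], [0.06, 2.93], [-2.69, 2.69]. Speed limits (rad/s): [2.22, 2.22, 2.79, 3.14, 3.14, 3.14].

### API

Orientations are given as [roll, pitch, yaw] about the fixed x, y, z axes, in that order (R = Rz(yaw) Ry(pitch) Rx(roll)).
In Python, from cell import env, viewer, ticket, search_frame gives the robot as it stands.
- The arm moves only by the shell command python3 -m inch 'ROWS'. ROWS is a JSON object of lists of equal length, an entry for each row: "hand": the opening, from 0 (shut) to 1 (fully open); "delta_pos": the shift along the tool's x, y, z in cm, a list of three; "turn": the turn about the tool's z in rad. A call has 1 to 20 rows; each row shifts and turns the commanded pose from where the row before left it, along the tool's axes as they then stand; what a row does not reach is not made up. A row lasts 1/10 s, in which the tool goes at most 50 mm and 8.59 degrees, less where a joint would pass 70% of its speed; a pose out of reach is approached as far as the arm can. A call is refused whole if a number of a shift passes 5 or a number of a turn 0.15, either way. A call with a gripper value outside its range is refused whole. The fingers move at their own pace and stop on an object; the grip force is fixed at half the most. Time passes only in rows, so rows that do not move let the fingers close. It gives the time, the measured TCP pose, the force and the opening at its end, in the units of the state.
- env.state(): the state, without advancing time (a new reading comes with each control period).
- viewer.read_camera(name): name is "side" or "top"; returns (picture, depth): 384x512x3 uint8, blue, green, red; 384x512 float32, mm along the optical axis (not along the pixel's ray), 0 where there is no reading.
- viewer.get_calibration(name): a dict with "fx", "fy", "cx", "cy" (pixels), "T" (4x4, takes a point from camera to world coordinates). Camera axes: x right, y down, z forward; pixel columns grow to the right and rows downward; lengths in mm; the calibration is good to about 2 mm. A picture is of the moment at which its call begins. get_calibration takes no time and is no camera call.
- ticket.job_done(): hands the job in, once; it reports no verdict.
Trained networks look in the newest picture that a camera, given by its name, has taken for a name from the list of things; names that differ only in an ending like _2 or _b are one class to them, and where a whole thing is asked for, a point or a joint stands for the part that bears it (a point fixed in the world has none). Each returns a list of dicts, best first, with "p" (0 to 1); they miss things now and then, are a little off and sometimes report something else, mostly with a low value. They report only what shows in the picture. A call takes as long as a camera call. They do not tell look-alikes from the thing itself.
- search_frame(camera, label): "centre" ([column, row] in pixels, amid what is visible of it).
The state is a dict: "t": time; "joints": joint angles; "qvel": joint speeds; "tau": joint torques, N m; "eef_pos": TCP position; "tcp_rot": TCP orientation; "ft_force": force on the tool from outside, world axes, zero at the start; "moment": the same for the moment, N m; "opening": opening from 0.0 (shut) to 1.0 (fully open).
Only numpy, scipy, OpenCV 4.12 (cv2) and the standard library are available. Lean on these libraries where they do the work, as an engineer would, in place of code of your own. Each camera call takes 0.05 s, during which the arm holds its last target.

## Working session

There is one attempt and no reset: what is moved stays moved. The work goes in short steps, Python scripts to look and compute and a shell command to move; the robot and the scene stay as the last step left them, time stands still between calls to the robot, and variables do not carry over. Pictures are saved under pics/ and viewed, and the job is handed in when it is done.

```bash
ls; mkdir -p pics
python3 - <<'E'
from cell import env, viewer
import cv2,numpy as np
print(env.state())
for n in("side","top"):
    p,d=viewer.read_camera(n); cv2.imwrite(f"pics/{n}0.png",p); np.save(f"{n}_d.npy",d); cv2.imwrite(f"{n}_raw.png",p)
    c=viewer.get_calibration(n);print(n,c)
E
```

```text
pics
{'t': 0.0, 'joints': array([ 1.08740857e+00,  4.91556937e-01,  1.55944889e+00,  6.91125855e-06,
        1.09171905e+00, -1.05569829e-01]), 'qvel': array([-0.00108388, -0.00025234, -0.00019512, -0.00101381,  0.00015693,
        0.00037249]), 'tau': array([ 2.62037873e-03, -6.12671041e+01, -2.58194822e+01,  6.93526282e-02,
        4.81794903e-02, -6.72573378e-05]), 'eef_pos': array([230.44300325, 580.79188807, 291.66352703]), 'tcp_rot': array([-3.14046738e+00, -1.25402081e-04,  2.76377147e+00]), 'ft_force': array([0.03326382, 0.41084973, 0.69666086]), 'moment': array([-0.02407125, -0.01035363,  0.00205069]), 'opening': 0.9990494261679009}
side {'fx': 452.60426220589727, 'fy': 452.60426220589727, 'cx': 256.68145437079556, 'cy': 192.63398529910313, 'T': array([[ 9.94568650e-01, -4.65687041e-02,  9.30836008e-02,
         4.11175137e+02],
       [-1.02893161e-01, -5.74726182e-01,  8.11851473e-01,
        -9.01837121e+02],
       [ 1.56907115e-02, -8.17019689e-01, -5.76396244e-01,
         6.71862260e+02],
       [ 0.00000000e+00,  0.00000000e+00,  0.00000000e+00,
         1.00000000e+00]])}
top {'fx': 353.4786077661605, 'fy': 353.4786077661605, 'cx': 255.9967034496376, 'cy': 184.44974881891403, 'T': array([[ 1.46064321e-02, -9.93002938e-01,  1.17182839e-01,
         4.18993603e+02],
       [-9.99021335e-01, -9.59975227e-03,  4.31765877e-02,
        -1.80418542e+01],
       [-4.17495522e-02, -1.17698812e-01, -9.92171338e-01,
         8.46248304e+02],
       [ 0.00000000e+00,  0.00000000e+00,  0.00000000e+00,
         1.00000000e+00]])}
```

View pics/top0.png

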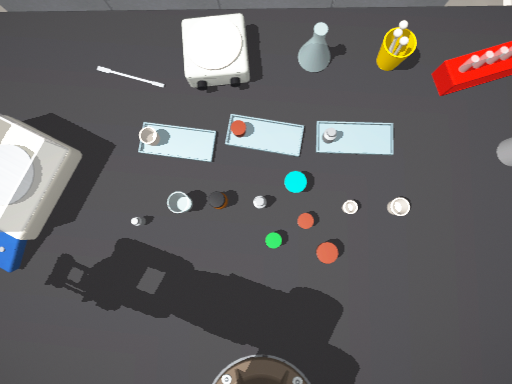

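View pics/side0.png

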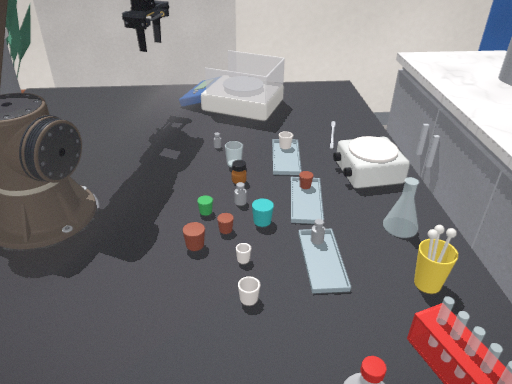

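Top picture: the row has a small weight (138,221), beaker (180,203), jar (218,200), weight (260,202), red stopper (306,221) and crucibles (350,207) and (399,207). Look-alikes are turquoise (295,182), green (273,240) and a larger red one (327,253). The trays, from left to right, are crucibles, stoppers and weights.

```bash
cat > h.py <<'E'
import cv2,numpy as np
from cell import env,viewer
def cloud(n,d=None):
    p=None
    if d is None: p,d=viewer.read_camera(n)
    c=viewer.get_calibration(n)
    v,u=np.mgrid[:384,:512]
    P=np.stack([(u-c['cx'])/c['fx']*d,(v-c['cy'])/c['fy']*d,d],-1)@c['T'][:3,:3].T+c['T'][:3,3]
    P[d<=0]=np.nan
    return p,P
E
python3 - <<'E'
from h import *
d=np.load('top_d.npy');_,P=cloud('top',d);z=P[...,2]
img=cv2.imread('top_raw.png')
reg=np.zeros_like(z,bool);reg[100:290,90:440]=1
print('table z',np.nanmedian(z[260:280,380:430]))
m=((z>17)&reg).astype(np.uint8)
n,l,s,c=cv2.connectedComponentsWithStats(m)
for i in range(1,n):
    if s[i,4]<15: continue
    Q=P[l==i];zt=np.nanpercentile(Q[:,2],95)
    T=Q[Q[:,2]>zt-5]
    lo,hi=T.min(0),T.max(0)
    cen,r=cv2.minEnclosingCircle(T[:,:2].astype(np.float32))
    print(c[i].round(),s[i,4],'ztop %.0f'%zt,'topcentre',np.round(cen,1),'r %.1f'%r,'mean',T.mean(0).round(1),'bgr',img[l==i].mean(0).round())
# trays
hsv=cv2.cvtColor(img,cv2.COLOR_BGR2HSV)
mb=((hsv[...,0]>90)&(hsv[...,0]<110)&(img[...,0]>110)&reg&(z<25)&(hsv[...,1]>25)).astype(np.uint8)
n,l,s,c=cv2.connectedComponentsWithStats(cv2.morphologyEx(mb,cv2.MORPH_CLOSE,np.ones((3,3))))
for i in range(1,n):
    if s[i,4]<500: continue
    Q=P[(l==i)&(mb>0)];R=cv2.minAreaRect(Q[:,:2].astype(np.float32))
    print('tray',c[i].round(),R,'z',np.nanpercentile(Q[:,2],[5,50,95]).round(1))
c=img[100:290,100:430];cv2.imwrite('pics/top_crop.png',cv2.resize(c,None,fx=2.4,fy=2.4,interpolation=cv2.INTER_CUBIC))
E
```

```text
table z 0.7368257477770612
[238. 128.] 198 ztop 42 topcentre [649.3  62.6] r 18.0 mean [649.   62.7  39.5] bgr [ 80. 105. 204.]
[147. 135.] 194 ztop 45 topcentre [629.1 276.4] r 21.5 mean [630.2 277.6  42.9] bgr [194. 199. 204.]
[329. 135.] 157 ztop 59 topcentre [ 634.6 -151.6] r 9.6 mean [ 634.5 -151.8   57.4] bgr [203. 201. 197.]
[295. 181.] 375 ztop 52 topcentre [520.7 -70.8] r 24.7 mean [520.8 -70.8  49.9] bgr [238. 240.   5.]
[177. 202.] 267 ztop 62 topcentre [471.  192.9] r 24.7 mean [470.8 193.4  59.9] bgr [181. 180. 171.]
[217. 200.] 253 ztop 57 topcentre [478.2 107. ] r 18.0 mean [478.1 106.9  55.3] bgr [72. 77. 85.]
[259. 202.] 135 ztop 56 topcentre [475.2  10.3] r 9.8 mean [475.2  10.1  54.6] bgr [209. 207. 205.]
[399. 206.] 185 ztop 42 topcentre [ 467.8 -305.3] r 20.8 mean [ 467.6 -305.5   40.2] bgr [221. 227. 232.]
[350. 207.] 93 ztop 37 topcentre [ 466.3 -196.4] r 15.5 mean [ 466.4 -197.2   34.4] bgr [229. 234. 238.]
[305. 220.] 203 ztop 39 topcentre [433.6 -94.2] r 17.8 mean [433.5 -94.2  36.7] bgr [ 87. 114. 217.]
[136. 221.] 86 ztop 45 topcentre [427.2 296.1] r 7.7 mean [427.3 296.1  43.6] bgr [183. 181. 179.]
[273. 240.] 200 ztop 39 topcentre [388.5 -22.4] r 18.0 mean [388.6 -22.4  36.6] bgr [111. 232.  62.]
[326. 252.] 370 ztop 49 topcentre [ 363.7 -141.2] r 23.7 mean [ 363.7 -141.3   47.4] bgr [ 84. 112. 215.]
tray [268. 135.] ((641.877685546875, 1.092498779296875), (185.24034118652344, 81.78846740722656), 80.68205261230469) z [ 1.1  3.9 13.4]
tray [356. 138.] ((635.7098999023438, -217.13845825195312), (187.21710205078125, 81.69113159179688), 88.40745544433594) z [ 1.1  4.  13.1]
tray [174. 139.] ((623.9619140625, 217.04428100585938), (186.4578094482422, 80.94111633300781), 83.1977767944336) z [ 0.2  5.2 13.6]
```

View pics/top_crop.png

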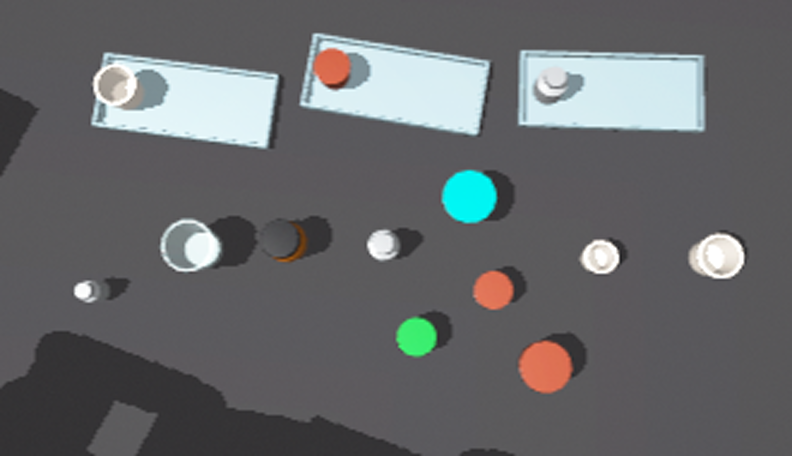

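Checking with the networks before moving. The stopper candidates are red (306,221), 35 mm wide and about 37 mm high; red (327,253), 47 mm wide; green (273,240); and turquoise (295,182). The one meant is (306,221), the smaller red one, and the crop confirms it.

```bash
python3 - <<'E'
from cell import search_frame
for n in "weight_large weight_small crucible_large crucible_small stopper tray_weights tray_crucibles tray_stoppers".split():
    print(n,[(np_['centre'],round(np_['p'],2)) for np_ in search_frame("top",n)][:4])
E
python3 -m inch '{"hand":[0.55,0.55,0.55],"delta_pos":[[0,0,0],[0,0,0],[0,0,0]],"turn":[-0.126,-0.126,-0.126]}'
```

```text
weight_large [([262.1, 203.6], 0.67)]
weight_small [([135.9, 220.5], 0.41)]
crucible_large [([397.0, 205.5], 0.62), ([355.7, 137.8], 0.56)]
crucible_small [([352.4, 207.9], 0.6)]
stopper [([322.6, 252.7], 0.85), ([293.5, 180.4], 0.72), ([272.1, 241.3], 0.69), ([304.8, 214.6], 0.67)]
tray_weights [([355.4, 137.6], 0.69)]
tray_crucibles [([176.1, 139.2], 0.7)]
tray_stoppers [([265.7, 136.0], 0.71)]
t: 0.8
eef_pos: [230.5, 580.9, 292.3]
tcp_rot: [3.141, 0.0, -3.136]
ft_force: [0.4, 0.1, -1.0]
opening: 0.806
```

```bash
python3 -m inch '{"hand":[0.55,0.55,0.55,0.55,0.55,0.55,0.55,0.55,0.55,0.55,0.55,0.55,0.55,0.55,0.55,0.55,0.55],"delta_pos":[[-1,-2,0.3],[-1.75,-4.1,0.8],[-1.75,-4.1,0.8],[-1.75,-4.1,0.8],[-1.75,-4.1,0.8],[-1.75,-4.1,0.8],[-1.75,-4.1,0.8],[-1.75,-4.1,0.8],[-1.75,-4.1,0.8],[-1.75,-4.1,0.8],[-1.75,-4.1,0.8],[-1.75,-4.1,0.8],[-1.75,-4.1,0.8],[-1.5,-3.85,0.1],[-1,-2,0],[0,0,0],[0,0,0]],"turn":[0,0,0,0,0,0,0,0,0,0,0,0,0,0,0,0,0]}'
```

```text
t: 2.5
eef_pos: [475.4, 10.5, 192.2]
tcp_rot: [3.141, -0.0, 3.141]
ft_force: [-0.1, 0.1, -0.0]
opening: 0.55
```

```bash
python3 -m inch '{"hand":[0.55,0.55,0.55,0.55,0.55,0.1,0.1,0.1,0.1,0.1],"delta_pos":[[0,0,3],[0,0,3],[0,0,3],[0,0,1.9],[0,0,0],[0,0,0],[0,0,0],[0,0,0],[0,0,0],[0,0,0]],"turn":[0,0,0,0,0,0,0,0,0,0]}'
```

```text
t: 3.5
eef_pos: [476.0, 10.6, 84.2]
tcp_rot: [-3.142, 0.002, -3.141]
ft_force: [-0.9, 1.7, 7.5]
opening: 0.31
```

```bash
python3 -m inch '{"hand":[0.1,0.1,0.1,0.1,0.1,0.1,0.1],"delta_pos":[[0,0,-1],[0,0,-2.5],[0,0,-2.5],[0,0,-2.5],[0,0,-1.5],[0,0,0],[0,0,0]],"turn":[0,0,0,0,0,0,0]}'
python3 -m inch '{"hand":[0.1,0.1,0.1,0.1,0.1,0.1,0.1,0.1,0.1,0.1,0.1,0.1],"delta_pos":[[-0.8,-1.4,0],[-1.6,-2.8,0],[-1.8,-3.2,0],[-1.8,-3.2,0],[-1.8,-3.2,0],[-1.8,-3.2,0],[-1.8,-3.2,0],[-1.8,-3.2,0],[-1.6,-2.8,0],[-1,-1.7,0],[0,0,0],[0,0,0]],"turn":[0,0,0,0,0,0,0,0,0,0,0,0]}'
python3 - <<'E'
from h import *
p,d=viewer.read_camera('side');cv2.imwrite('pics/s1.png',p)
E
```

```text
t: 4.2
eef_pos: [475.4, 10.5, 183.4]
tcp_rot: [3.142, 0.001, -3.141]
ft_force: [0.1, 0.4, -3.1]
opening: 0.313
t: 5.4
eef_pos: [633.1, -269.1, 181.5]
tcp_rot: [3.14, -0.002, 3.141]
ft_force: [-0.5, -0.7, -2.8]
opening: 0.31
```

View pics/s1.png

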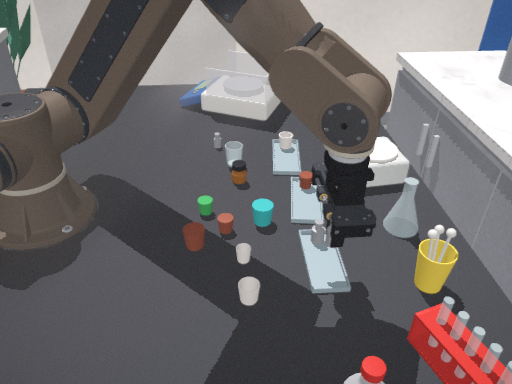

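Force reads −3 N and the opening is 0.31, so the large weight is held above the weights tray. Lowering it.

```bash
python3 -m inch '{"hand":[0.1,0.1,0.1,0.1,0.1,0.1,0.1],"delta_pos":[[0,0,2],[0,0,2.5],[0,0,2.5],[0,0,1.5],[0,0,0.8],[0,0,0],[0,0,0]],"turn":[0,0,0,0,0,0,0]}'
```

```text
t: 6.15
eef_pos: [634.0, -268.5, 91.1]
tcp_rot: [-3.141, 0.001, -3.141]
ft_force: [-0.1, -0.8, -1.0]
opening: 0.313
```

```bash
python3 -m inch '{"hand":[0.1,0.1,0.1],"delta_pos":[[0,0,0.3],[0,0,0],[0,0,0]],"turn":[0,0,0]}'
```

```text
t: 6.45
eef_pos: [633.8, -268.5, 87.7]
tcp_rot: [-3.141, 0.001, -3.141]
ft_force: [0.8, 0.0, -1.9]
opening: 0.31
```

Bottom now about 0.5 mm above the floor. I'll release and rise.

```bash
python3 -m inch '{"hand":[0.31,0.45,0.45,0.45,0.45,0.45,0.45,0.45,0.45],"delta_pos":[[0,0,0.05],[0,0,0],[0,0,0],[0,0,-0.5],[0,0,-2],[0,0,-3],[0,0,-3],[0,0,-2],[0,0,0]],"turn":[0,0,0,0,0,0,0,0,0]}'
python3 - <<'E'
from h import *
p,d=viewer.read_camera('side');cv2.imwrite('pics/s2.png',cv2.resize(p[180:330,200:400],None,fx=3,fy=3))
E
```

```text
t: 7.35
eef_pos: [634.5, -268.9, 195.2]
tcp_rot: [-3.139, 0.005, -3.141]
ft_force: [-0.1, 0.4, -1.0]
opening: 0.448
```

View pics/s2.png

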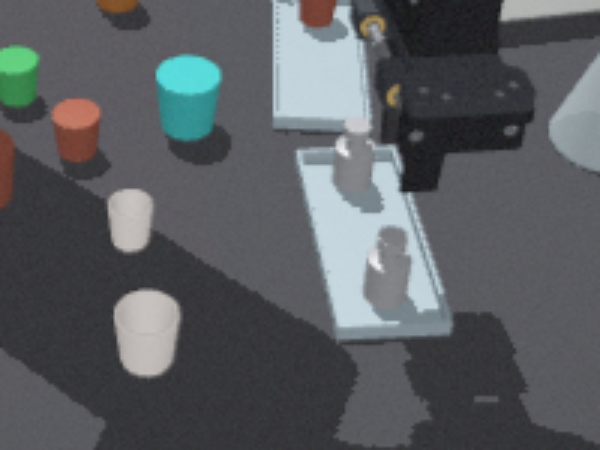

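Large weight stands in its tray (crop 388,270), well clear of the sample. Next is the small weight.

```bash
python3 -m inch '{"hand":[0.45,0.45,0.45,0.45,0.45,0.45,0.45,0.45,0.45,0.45,0.45,0.45,0.45,0.45,0.45,0.45,0.45],"delta_pos":[[0.7,2,0],[1.55,4.2,0],[1.55,4.2,0],[1.55,4.2,0],[1.55,4.2,0],[1.55,4.2,0],[1.55,4.2,0],[1.55,4.2,0],[1.55,4.2,0],[1.55,4.2,0],[1.55,4.2,0],[1.55,4.2,0],[1.55,4.2,0],[0.9,2.8,0],[0.5,1.3,0],[0,0,0],[0,0,0]],"turn":[0,0,0,0,0,0,0,0,0,0,0,0,0,0,0,0,0]}'
```

```text
t: 9.1
eef_pos: [426.7, 295.8, 191.2]
tcp_rot: [-3.141, -0.001, -3.141]
ft_force: [0.4, -0.1, -0.2]
opening: 0.452
```

Down 10.8 cm to about z 83.

```bash
python3 -m inch '{"hand":[0.45,0.45,0.45,0.45,0.45,0.45,0.05,0.05,0.05,0.05,0.05],"delta_pos":[[0,0,3],[0,0,3],[0,0,3],[0,0,1.8],[0,0,0],[0,0,0],[0,0,0],[0,0,0],[0,0,0],[0,0,0],[0,0,0]],"turn":[0,0,0,0,0,0,0,0,0,0,0]}'
```

```text
t: 10.2
eef_pos: [426.8, 296.6, 84.4]
tcp_rot: [3.141, 0.001, -3.141]
ft_force: [-0.4, -0.9, 6.6]
opening: 0.223
```

```bash
python3 -m inch '{"hand":[0.05,0.05,0.05,0.05,0.05,0.05,0.05],"delta_pos":[[0,0,-1],[0,0,-2.5],[0,0,-2.5],[0,0,-2.5],[0,0,-1.5],[0,0,0],[0,0,0]],"turn":[0,0,0,0,0,0,0]}'
python3 -m inch '{"hand":[0.05,0.05,0.05,0.05,0.05,0.05,0.05,0.05,0.05,0.05,0.05,0.05,0.05,0.05,0.05,0.05,0.05,0.05],"delta_pos":[[-0.6,-1.5,0],[-1.3,-3.2,0],[-1.5,-3.6,0],[-1.5,-3.6,0],[-1.5,-3.6,0],[-1.5,-3.6,0],[-1.5,-3.6,0],[-1.5,-3.6,0],[-1.5,-3.6,0],[-1.5,-3.6,0],[-1.5,-3.6,0],[-1.5,-3.6,0],[-1.5,-3.6,0],[-1.2,-3,0],[-0.8,-2.2,0],[-0.5,-1.5,0],[0,0,0],[0,0,0]],"turn":[0,0,0,0,0,0,0,0,0,0,0,0,0,0,0,0,0,0]}'
```

```text
t: 10.9
eef_pos: [426.4, 296.4, 183.8]
tcp_rot: [3.141, 0.0, -3.141]
ft_force: [0.1, 0.2, -1.3]
opening: 0.222
t: 12.7
eef_pos: [635.2, -212.7, 182.9]
tcp_rot: [3.141, -0.001, -3.141]
ft_force: [-0.1, 0.2, -1.1]
opening: 0.219
```

```bash
python3 -m inch '{"hand":[0.05,0.05,0.05,0.05,0.05,0.05,0.05,0.05],"delta_pos":[[0,0,2],[0,0,2.5],[0,0,2.5],[0,0,1.5],[0,0,0.7],[0,0,0.2],[0,0,0],[0,0,0]],"turn":[0,0,0,0,0,0,0,0]}'
```

```text
t: 13.5
eef_pos: [636.0, -213.5, 90.7]
tcp_rot: [-3.141, 0.001, -3.141]
ft_force: [-0.6, -0.4, -1.6]
opening: 0.225
```

```bash
python3 -m inch '{"hand":[0.05,0.05,0.05],"delta_pos":[[0,0,0.25],[0,0,0],[0,0,0]],"turn":[0,0,0]}'
```

```text
t: 13.8
eef_pos: [635.8, -213.5, 87.5]
tcp_rot: [-3.141, 0.0, -3.141]
ft_force: [-0.1, -0.2, -0.3]
opening: 0.219
```

```bash
python3 -m inch '{"hand":[0.22,0.36,0.36,0.36,0.36,0.36,0.36,0.36,0.36],"delta_pos":[[0,0,0],[0,0,0],[0,0,0],[0,0,-0.5],[0,0,-2],[0,0,-3],[0,0,-3],[0,0,-2],[0,0,0]],"turn":[0,0,0,0,0,0,0,0,0]}'
python3 - <<'E'
from h import *
p,d=viewer.read_camera('side');cv2.imwrite('pics/s3.png',cv2.resize(p[180:330,200:400],None,fx=3,fy=3))
E
```

```text
t: 14.7
eef_pos: [636.5, -213.8, 195.6]
tcp_rot: [-3.14, 0.005, -3.141]
ft_force: [-0.1, -0.0, -0.1]
opening: 0.358
```

View pics/s3.png

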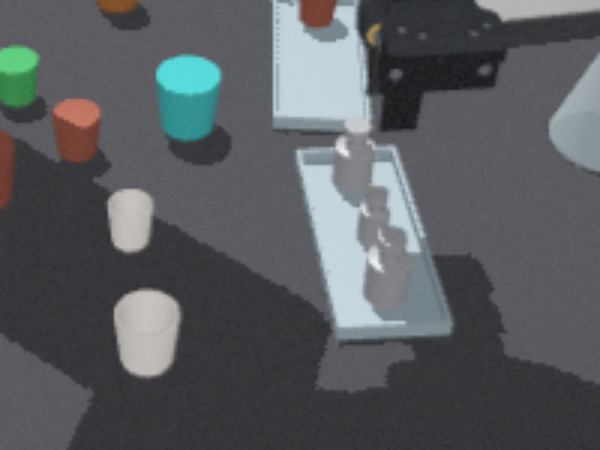

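Both weights stand upright in the tray (crop 375,215 and 388,270). Next is the large crucible at (468,−305).

```bash
python3 -m inch '{"hand":[0.7,0.7,0.7,0.7,0.7,0.7,0.7,0.7],"delta_pos":[[1.8,-1,0],[3.3,-1.8,0],[3.5,-1.9,0],[3.5,-1.9,0],[3,-1.7,0],[1.7,-0.9,0],[0,0,0],[0,0,0]],"turn":[0,0,0,0,0,0,0,0]}'
```

```text
t: 15.55
eef_pos: [467.8, -305.5, 191.6]
tcp_rot: [3.141, -0.001, 3.141]
ft_force: [-0.2, -0.0, 0.3]
opening: 0.701
```

Down 10.1 cm to z about 90.5, so the tips end at 12 mm.

```bash
python3 -m inch '{"hand":[0.7,0.7,0.7,0.7,0.7,0.7,0.2,0.2,0.2,0.2,0.2],"delta_pos":[[0,0,3],[0,0,3],[0,0,2.8],[0,0,1.3],[0,0,0],[0,0,0],[0,0,0],[0,0,0],[0,0,0],[0,0,0],[0,0,0]],"turn":[0,0,0,0,0,0,0,0,0,0,0]}'
```

```text
t: 16.65
eef_pos: [467.9, -305.7, 91.8]
tcp_rot: [-3.141, 0.001, -3.142]
ft_force: [-0.3, 1.6, 6.5]
opening: 0.419
```

```bash
python3 -m inch '{"hand":[0.2,0.2,0.2,0.2,0.2,0.2,0.2],"delta_pos":[[0,0,-1],[0,0,-2.5],[0,0,-2.5],[0,0,-2.5],[0,0,-1.5],[0,0,0],[0,0,0]],"turn":[0,0,0,0,0,0,0]}'
python3 - <<'E'
from h import *
p,d=viewer.read_camera('side');cv2.imwrite('pics/s4.png',cv2.resize(p[130:380,150:450],None,fx=2.4,fy=2.4))
E
```

```text
t: 17.35
eef_pos: [467.5, -305.4, 191.2]
tcp_rot: [-3.142, 0.0, -3.141]
ft_force: [0.1, 0.4, -1.6]
opening: 0.425
```

View pics/s4.png

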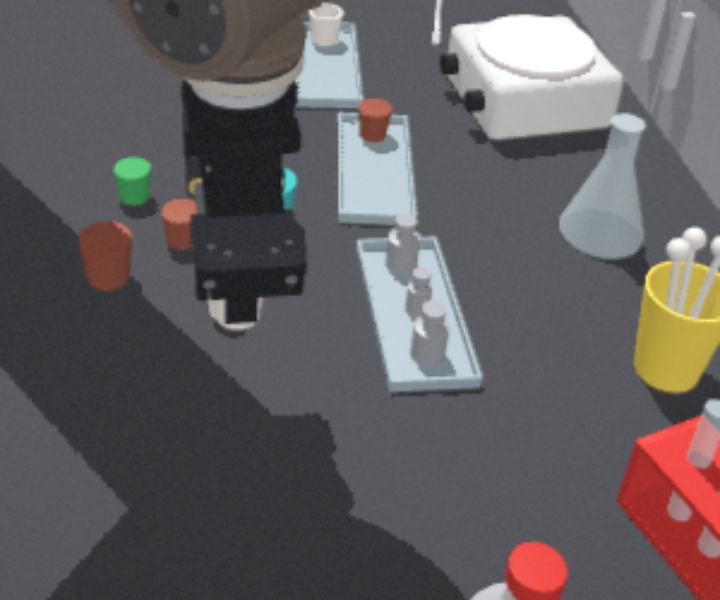

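The large crucible is in the fingers (235,310) and seems level. Carrying it to the crucible tray.

```bash
python3 -m inch '{"hand":[0.2,0.2,0.2,0.2,0.2,0.2,0.2,0.2,0.2,0.2,0.2,0.2,0.2,0.2,0.2,0.2,0.2],"delta_pos":[[-0.5,1.5,0],[-1,3.2,0],[-1.1,3.6,0],[-1.1,3.6,0],[-1.1,3.6,0],[-1.1,3.6,0],[-1.1,3.6,0],[-1.1,3.6,0],[-1.1,3.6,0],[-1.1,3.6,0],[-1.1,3.6,0],[-1.1,3.6,0],[-1.1,3.2,0],[-0.9,1.8,0],[-0.6,0.8,0],[0,0,0],[0,0,0]],"turn":[0,0,0,0,0,0,0,0,0,0,0,0,0,0,0,0,0]}'
python3 -m inch '{"hand":[0.2,0.2,0.2,0.2,0.2,0.2,0.2],"delta_pos":[[0,0,2],[0,0,2.5],[0,0,2.5],[0,0,1.2],[0,0,0.6],[0,0,0],[0,0,0]],"turn":[0,0,0,0,0,0,0]}'
```

```text
t: 19.1
eef_pos: [618.1, 159.0, 190.7]
tcp_rot: [-3.141, -0.001, -3.142]
ft_force: [0.0, -0.5, -1.3]
opening: 0.427
t: 19.8
eef_pos: [619.0, 159.4, 104.2]
tcp_rot: [3.141, 0.001, 3.142]
ft_force: [-0.2, -0.2, -0.7]
opening: 0.424
```

```bash
python3 -m inch '{"hand":[0.2,0.2,0.2,0.2],"delta_pos":[[0,0.3,0.4],[0,0,0.3],[0,0,0],[0,0,0]],"turn":[0,0,0,0]}'
```

```text
t: 20.2
eef_pos: [618.6, 162.6, 96.3]
tcp_rot: [3.142, 0.0, -3.141]
ft_force: [0.5, -0.6, -0.2]
opening: 0.427
```

```bash
python3 -m inch '{"hand":[0.2,0.2,0.2],"delta_pos":[[0,0,0.1],[0,0,0],[0,0,0]],"turn":[0,0,0]}'
python3 -m inch '{"hand":[0.43,0.55,0.55,0.55,0.55,0.55,0.55,0.55,0.55],"delta_pos":[[0,0,0],[0,0,0],[0,0,0],[0,0,-0.5],[0,0,-2],[0,0,-3],[0,0,-3],[0,0,-2],[0,0,0]],"turn":[0,0,0,0,0,0,0,0,0]}'
python3 - <<'E'
from h import *
p,d=viewer.read_camera('side');cv2.imwrite('pics/s5.png',cv2.resize(p[100:250,180:380],None,fx=3,fy=3))
E
```

```text
t: 20.5
eef_pos: [618.6, 162.5, 95.2]
tcp_rot: [3.142, -0.0, -3.141]
ft_force: [0.4, 0.4, -0.1]
opening: 0.423
t: 21.4
eef_pos: [619.4, 162.7, 203.5]
tcp_rot: [3.141, 0.005, -3.141]
ft_force: [0.5, -0.4, -0.6]
opening: 0.552
```

View pics/s5.png

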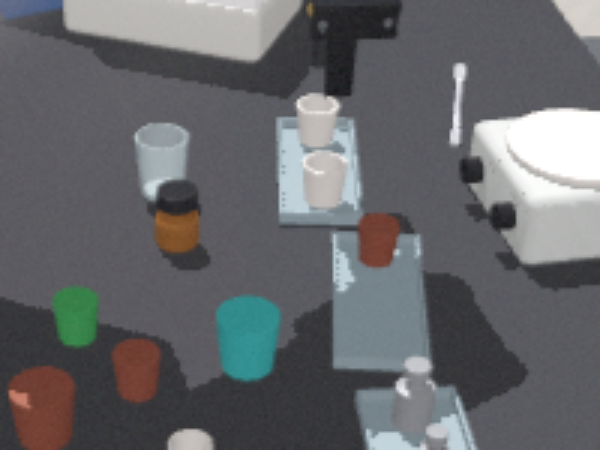

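Large crucible is upright in the tray (crop 325,180). Next, the small crucible at (466,−196).

```bash
python3 -m inch '{"hand":[0.55,0.55,0.55,0.55,0.55,0.55,0.55,0.55,0.55,0.55,0.55,0.55,0.55],"delta_pos":[[0.8,-1.7,0],[1.5,-3.8,0],[1.7,-4.2,0],[1.7,-4.2,0],[1.7,-4.2,0],[1.7,-4.2,0],[1.7,-4.2,0],[1.7,-4,0],[1.3,-2.9,0],[0.9,-1.7,0],[0.5,-0.8,0],[0,0,0],[0,0,0]],"turn":[0,0,0,0,0,0,0,0,0,0,0,0,0]}'
```

```text
t: 22.75
eef_pos: [466.8, -195.9, 199.8]
tcp_rot: [3.141, -0.0, -3.141]
ft_force: [-0.4, 0.1, -0.6]
opening: 0.551
```

```bash
python3 -m inch '{"hand":[0.55,0.55,0.55,0.55,0.55,0.55,0.55,0.1,0.1,0.1,0.1,0.1],"delta_pos":[[0,0,3],[0,0,3],[0,0,3],[0,0,1.4],[0,0,0.5],[0,0,0],[0,0,0],[0,0,0],[0,0,0],[0,0,0],[0,0,0],[0,0,0]],"turn":[0,0,0,0,0,0,0,0,0,0,0,0]}'
python3 -m inch '{"hand":[0.1,0.1,0.1,0.1,0.1,0.1,0.1],"delta_pos":[[0,0,-1],[0,0,-2.5],[0,0,-2.5],[0,0,-2.5],[0,0,-1.5],[0,0,0],[0,0,0]],"turn":[0,0,0,0,0,0,0]}'
```

```text
t: 23.95
eef_pos: [466.9, -196.6, 91.6]
tcp_rot: [-3.141, 0.001, -3.142]
ft_force: [0.0, -0.6, 5.3]
opening: 0.319
t: 24.65
eef_pos: [466.5, -196.4, 191.2]
tcp_rot: [-3.142, 0.0, -3.141]
ft_force: [0.4, 0.2, -0.8]
opening: 0.322
```

```bash
python3 -m inch '{"hand":[0.1,0.1,0.1,0.1,0.1,0.1,0.1,0.1,0.1,0.1,0.1,0.1,0.1,0.1,0.1],"delta_pos":[[-0.6,1.6,0],[-1.2,3.2,0],[-1.35,3.6,0],[-1.35,3.6,0],[-1.35,3.6,0],[-1.35,3.6,0],[-1.35,3.6,0],[-1.35,3.6,0],[-1.35,3.6,0],[-1.35,3.6,0],[-1.3,3.4,0],[-1.15,2.8,0],[-0.7,1.8,0],[0,0,0],[0,0,0]],"turn":[0,0,0,0,0,0,0,0,0,0,0,0,0,0,0]}'
python3 -m inch '{"hand":[0.1,0.1,0.1,0.1,0.1,0.1,0.1],"delta_pos":[[0,0,2],[0,0,2.5],[0,0,2.5],[0,0,1.3],[0,0,0.8],[0,0,0],[0,0,0]],"turn":[0,0,0,0,0,0,0]}'
```

```text
t: 26.15
eef_pos: [623.5, 219.3, 189.8]
tcp_rot: [-3.141, -0.002, -3.141]
ft_force: [0.3, 0.1, -1.3]
opening: 0.321
t: 26.85
eef_pos: [624.4, 219.4, 101.0]
tcp_rot: [3.141, 0.001, -3.142]
ft_force: [0.6, -0.1, -0.2]
opening: 0.324
```

Going to about 95.

```bash
python3 -m inch '{"hand":[0.1,0.1,0.1,0.1],"delta_pos":[[0,0,0.4],[0,0,0],[0,0,0],[0,0,0]],"turn":[0,0,0,0]}'
```

```text
t: 27.25
eef_pos: [624.2, 219.6, 96.5]
tcp_rot: [3.141, 0.0, -3.141]
ft_force: [0.3, -0.1, -0.3]
opening: 0.322
```

```bash
python3 -m inch '{"hand":[0.1,0.1,0.1],"delta_pos":[[0,0,0.15],[0,0,0],[0,0,0]],"turn":[0,0,0]}'
python3 -m inch '{"hand":[0.33,0.43,0.43,0.43,0.43,0.43,0.43,0.43,0.43],"delta_pos":[[0,0,0],[0,0,0],[0,0,0],[0,0,-0.5],[0,0,-2],[0,0,-3],[0,0,-3],[0,0,-2],[0,0,0]],"turn":[0,0,0,0,0,0,0,0,0]}'
python3 - <<'E'
from h import *
p,d=viewer.read_camera('side');cv2.imwrite('pics/s6.png',cv2.resize(p[100:250,180:380],None,fx=3,fy=3))
E
```

```text
t: 27.55
eef_pos: [624.1, 219.5, 94.7]
tcp_rot: [3.142, 0.0, -3.141]
ft_force: [1.1, 0.2, -0.0]
opening: 0.321
t: 28.45
eef_pos: [624.9, 219.8, 203.1]
tcp_rot: [3.14, 0.005, -3.141]
ft_force: [0.3, 0.6, -0.5]
opening: 0.43
```

View pics/s6.png

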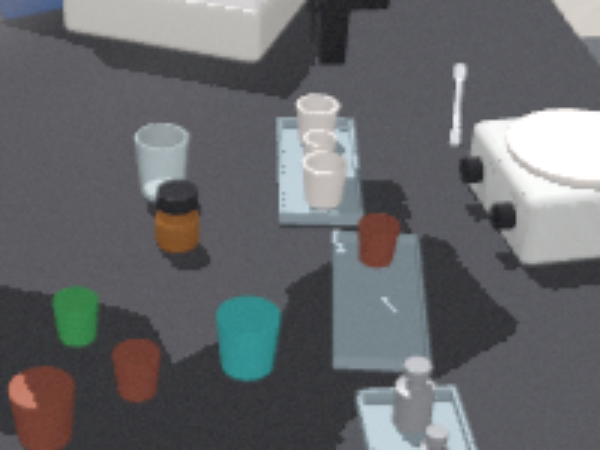

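Small crucible stands between the sample and the large one (crop 320,145). Next, the stopper at (434,−94).

```bash
python3 -m inch '{"hand":[0.6,0.6,0.6,0.6,0.6,0.6,0.6,0.6,0.6,0.6,0.6,0.6,0.6],"delta_pos":[[0.9,-1.5,0],[1.9,-3.1,0],[2.2,-3.6,0],[2.2,-3.6,0],[2.2,-3.6,0],[2.2,-3.6,0],[2.2,-3.6,0],[2.2,-3.6,0],[1.6,-2.6,0],[1,-1.7,0],[0.5,-0.9,0],[0,0,0],[0,0,0]],"turn":[0,0,0,0,0,0,0,0,0,0,0,0,0]}'
```

```text
t: 29.8
eef_pos: [433.4, -94.1, 199.4]
tcp_rot: [3.141, -0.0, -3.142]
ft_force: [0.0, 0.0, -0.5]
opening: 0.594
```

```bash
python3 -m inch '{"hand":[0.6,0.6,0.6,0.6,0.6,0.6,0.6,0.1,0.1,0.1,0.1,0.1],"delta_pos":[[0,0,3],[0,0,3],[0,0,3],[0,0,1.4],[0,0,0.7],[0,0,0],[0,0,0],[0,0,0],[0,0,0],[0,0,0],[0,0,0],[0,0,0]],"turn":[0,0,0,0,0,0,0,0,0,0,0,0]}'
python3 -m inch '{"hand":[0.1,0.1,0.1,0.1,0.1,0.1,0.1],"delta_pos":[[0,0,-1],[0,0,-2.5],[0,0,-2.5],[0,0,-2.5],[0,0,-1.5],[0,0,0],[0,0,0]],"turn":[0,0,0,0,0,0,0]}'
```

```text
t: 31.0
eef_pos: [433.3, -94.6, 89.1]
tcp_rot: [-3.141, 0.001, -3.142]
ft_force: [-0.5, 0.7, 7.0]
opening: 0.368
t: 31.7
eef_pos: [433.0, -94.4, 188.8]
tcp_rot: [-3.142, 0.001, -3.141]
ft_force: [-0.3, 0.9, -0.7]
opening: 0.367
```

```bash
python3 -m inch '{"hand":[0.1,0.1,0.1,0.1,0.1,0.1,0.1,0.1,0.1,0.1],"delta_pos":[[-1.4,0.5,0],[-2.8,1,0],[-3.3,1.1,0],[-3.3,1.1,0],[-3.3,1.2,0],[-3,1.1,0],[-2.2,0.7,0],[-1.1,0.4,0],[0,0,0],[0,0,0]],"turn":[0,0,0,0,0,0,0,0,0,0]}'
python3 -m inch '{"hand":[0.1,0.1,0.1,0.1,0.1,0.1,0.1,0.1],"delta_pos":[[0,0,2],[0,0,2.5],[0,0,2.5],[0,0,1.3],[0,0,0.9],[0,0,0.2],[0,0,0],[0,0,0]],"turn":[0,0,0,0,0,0,0,0]}'
```

```text
t: 32.7
eef_pos: [636.4, -23.4, 187.9]
tcp_rot: [3.141, -0.002, -3.141]
ft_force: [-0.8, -0.7, -1.1]
opening: 0.366
t: 33.5
eef_pos: [637.5, -23.5, 95.7]
tcp_rot: [-3.141, 0.001, -3.141]
ft_force: [0.3, -0.9, -0.4]
opening: 0.367
```

Target z about 92.4.

```bash
python3 -m inch '{"hand":[0.1,0.1,0.1],"delta_pos":[[0,0,0.2],[0,0,0],[0,0,0]],"turn":[0,0,0]}'
```

```text
t: 33.8
eef_pos: [637.2, -23.4, 92.9]
tcp_rot: [3.142, 0.0, -3.141]
ft_force: [-0.2, -0.3, -0.1]
opening: 0.369
```

```bash
python3 -m inch '{"hand":[0.38,0.5,0.5,0.5,0.5,0.5,0.5,0.5,0.5,0.5,0.5],"delta_pos":[[0,0,0.03],[0,0,0],[0,0,0],[0,0,-0.5],[0,0,-2],[0,0,-3],[0,0,-3],[0,0,-4],[0,0,-4],[0,0,-3],[0,0,0]],"turn":[0,0,0,0,0,0,0,0,0,0,0]}'
python3 -m inch '{"hand":[0.5,0.5,0.5,0.5,0.5,0.5,0.5,0.5,0.5,0.5,0.5,0.5,0.5,0.5,0.5,0.5,0.5,0.5],"delta_pos":[[1,1.5,0],[2,3.3,0],[2.4,3.6,0],[2.4,3.6,0],[2.4,3.6,0],[2.4,3.6,0],[2.4,3.6,0],[2.4,3.6,0],[2.4,3.6,0],[2.4,3.6,0],[2.4,3.6,0],[2.4,3.6,0],[2.4,3.6,0],[2.4,3.6,0],[2.4,3.6,0],[2,3.3,0],[1,1.5,0],[0,0,0]],"turn":[0,0,0,0,0,0,0,0,0,0,0,0,0,0,0,0,0,0]}'
python3 - <<'E'
from h import *
p,d=viewer.read_camera('side');cv2.imwrite('pics/s7.png',cv2.resize(p[100:325,150:450],None,fx=2.6,fy=2.6))
p,P=cloud('top');cv2.imwrite('pics/t7.png',cv2.resize(p[100:290,100:430],None,fx=2.4,fy=2.4))
z=P[...,2];reg=np.zeros_like(z,bool);reg[100:290,90:440]=1
n,l,s,c=cv2.connectedComponentsWithStats(((z>22)&reg).astype(np.uint8))
for i in range(1,n):
    if s[i,4]<15: continue
    Q=P[l==i];zt=np.nanpercentile(Q[:,2],95);T=Q[Q[:,2]>zt-5];cen,r=cv2.minEnclosingCircle(T[:,:2].astype(np.float32))
    print(c[i].round(),'ztop %.0f'%zt,np.round(cen,1),'r %.1f'%r)
E
```

```text
t: 34.9
eef_pos: [638.0, -23.5, 292.4]
tcp_rot: [-3.141, 0.007, -3.141]
ft_force: [-0.7, -0.3, -0.2]
opening: 0.502
t: 36.7
eef_pos: [263.0, 541.3, 286.2]
tcp_rot: [-3.14, -0.001, -3.139]
ft_force: [0.5, -0.1, 0.4]
opening: 0.502
[238. 128.] ztop 42 [649.   62.7] r 18.1
[274. 133.] ztop 42 [637.2 -22.9] r 18.2
[147. 135.] ztop 44 [630.1 276.7] r 21.0
[329. 134.] ztop 59 [ 635.2 -151.6] r 10.0
[355. 134.] ztop 49 [ 636.1 -211.8] r 8.1
[379. 135.] ztop 59 [ 632.7 -267.3] r 10.2
[194. 139.] ztop 45 [618.6 163.4] r 20.8
[171. 138.] ztop 39 [623.5 219.9] r 15.7
[295. 182.] ztop 52 [520.7 -70.6] r 24.9
[177. 202.] ztop 62 [470.8 192.9] r 24.7
[217. 200.] ztop 58 [478.1 107.3] r 18.3
[273. 240.] ztop 39 [388.6 -22.4] r 18.0
[326. 252.] ztop 50 [ 363.7 -141.2] r 23.6
```

View pics/s7.png

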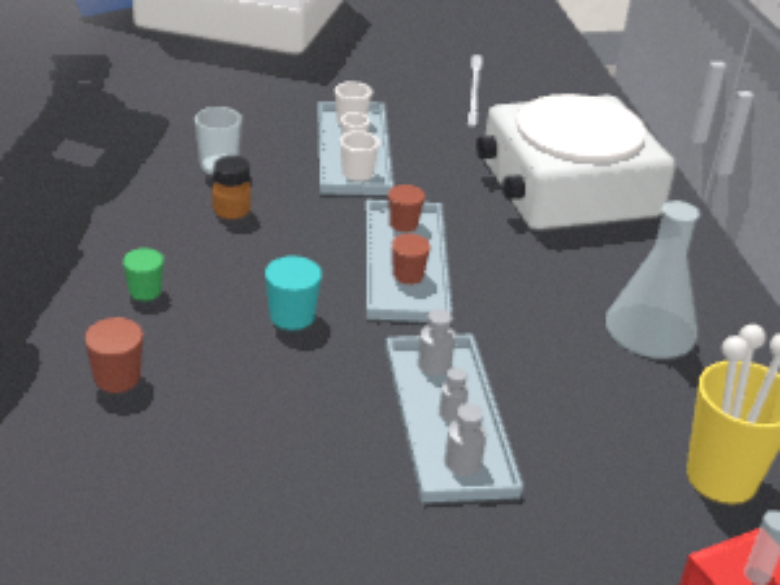

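View pics/t7.png

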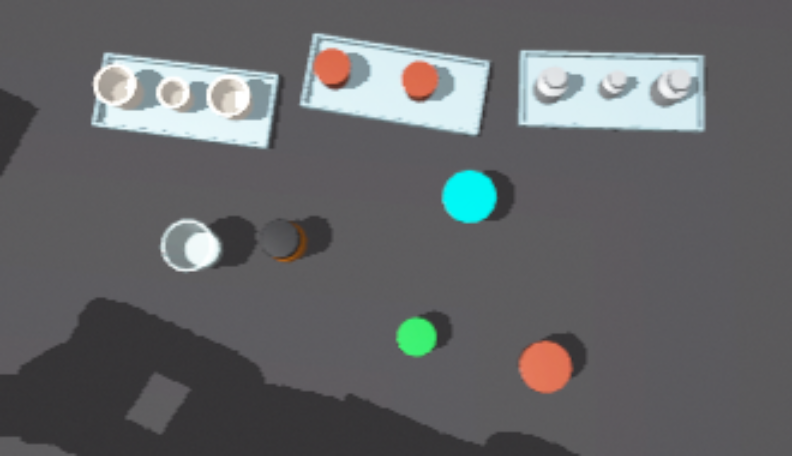

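Both pictures show all five pieces upright in the right trays. Top heights are about 3 mm more than on the table, so they stand on the tray floor. The jar, beaker and look-alikes have not moved.

```bash
python3 -c "
from cell import ticket
print(ticket.job_done())"
```

```text
the job is handed in; nothing more can be done
None
```

All five pieces are put away and the job is handed in, at about 37 s of the allowed 109 s. The two weights are in the weights tray, the two crucibles in the crucible tray, and the smaller red stopper in the stopper tray.

- **Placing:** The last pictures from both cameras show every piece upright and separate. Each top measures about 3–4 mm higher than on the table (2–3 mm for the crucibles), which fits the tray floor.
- **Left alone:** The jar, the beaker and the three look-alike stoppers measure within 0.5 mm of where they started.
- **Forces:** Wrist force stayed under 8 N in every reading I took.
- **Disagreements:** The network's stopper search ranked the large red, turquoise and green look-alikes above the real one, so I chose by size and colour. It also reported a low-value crucible at the weights tray, which I ignored. No other check disagreed.

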